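# Prove the end switches of the brushing rail

## Task

Before the motorised brushing rail is powered up, prove its two end switches by hand. First push the arm with the roller sideways along the rail, outward (away from the carriage), until the switch has clearly tripped, hold it there for a second and let it spring back upright; then do the same with the plain-rod switch at the other end. Push neither arm inward, never lean one over as far as its hard stop, and leave the carriage and everything else on the table where it is.

Things in the scene. Friction and masses are not known exactly. Their poses are not given: they have to be found in the camera images.
- rail: Aluminium bar 40 mm wide (x), 600 mm long (y), top 65 mm above the table, on two dark feet. Fixed; place and yaw (up to 0.22 rad) vary. Origin: under its middle at table height; x away from the robot at yaw 0, y along the rail. Both switch arms swing along y in the upright plane 40 to 44 mm to -x of its centre line. Loose things near it are up to 60 mm tall.
- roller_switch: Limit switch, fixed on top of the rail near one end (which end varies; y +-190 to +-230 mm in the rail's frame). Grey housing 36 x 42 mm, 98 mm tall, on a 56 x 50 mm foot; origin: foot's underside, 65 mm above the table; axes parallel to the rail's. Arm's level pivot: 78 mm above the origin, 34 mm to -x. It carries the arm with the roller.
- rod_switch: Limit switch, fixed on top of the rail near one end (which end varies; y +-190 to +-230 mm in the rail's frame). Grey housing 36 x 42 mm, 98 mm tall, on a 56 x 50 mm foot; origin: foot's underside, 65 mm above the table; axes parallel to the rail's. Arm's level pivot: 78 mm above the origin, 34 mm to -x. It carries the plain rod.
- roller_arm (a joint): Lean of the flat steel arm with the roller (100 mm from pivot to roller centre; flat arm 14 mm wide in the swing direction). 0 = upright; positive = towards the rail's +y, in rad. Trips at 0.45 rad (26 degrees) either way; hard stops at 1.25. Spring 0.45 N m/rad (about 2 N at the end when tripped), swings back upright by itself when let go.
- roller (a point): Centre of the black roller (36 mm diameter, 14 mm thick, its axis level and across the rail) at the arm's end, 243 mm above the table when upright. Moves with the arm.
- rod_arm (a joint): Lean of the plain rod (8 mm diameter steel rod, 150 mm from pivot to its tip; an 18 mm black collar covers its lowest 30 mm). 0 = upright; positive = towards the rail's +y, in rad. Trips at 0.45 rad (26 degrees) either way; hard stops at 1.25. Spring 0.45 N m/rad (about 2 N at the end when tripped), swings back upright by itself when let go.
- rod_end (a point): Tip of the plain rod, 293 mm above the table when upright. Moves with the rod.
- striker (a point): Point on the carriage, 5 mm under the top of its upright steel striker (12 x 22 mm, top 250 mm above the table, in the plane of the switch arms). Carriage block 70 x 70 mm, top 98 mm above the table, 150 mm wide brush on its robot side. It slides stiffly (10 N) along the rail, starts up to 30 mm off the middle and must stay where it is.
- press_weight: Bystander, loose, to be left alone: steel press weight 100 x 60 x 35 mm, behind the rail's middle; origin under its centre.
- wood_block: Bystander, loose, to be left alone: wooden block 140 x 50 x 30 mm, behind the rail; origin under its centre.
- paste_bowl: Bystander, loose, to be left alone: white bowl, 110 mm across, 50 mm tall, behind the rail; origin under its centre.
- flat_brush: Bystander, loose, to be left alone: brush 190 mm long, lying on the robot's side of the rail's +y end; origin under its centre.
- tape_roll: Bystander, loose, to be left alone: roll 100 mm across, 25 mm tall, on the robot's side of the rail's -y end; origin under its centre.
- water_bottle: Bystander, loose, to be left alone: white bottle 68 mm across, 170 mm tall, to the left; origin under its centre.
- paste_jar: Bystander, loose, to be left alone: jar 80 mm across, 90 mm tall, to the right; origin under its centre.

How it is judged:
By the outcome, as a careful person would: the job done as asked, in the order asked, and still so for the second after the job is handed in, with the robot touching nothing.
It also fails if it takes over 58 s, if anything falls off the work surface, if the arm or the gripper's body presses on something with over 40 N, if the wrist force passes 120 N, or if a joint passes its speed limit or range.

## Robot

A 6-joint arm with a two-finger parallel gripper is mounted at the origin on the work surface. World frame = base frame: x ahead of the robot, y to its left, z up, the work surface at z = 0. Lengths are in mm, angles in rad, forces in N, time in s.
With the tool pointing down it reaches from about 350 to 975 mm from the base axis. Payload 7.1 kg.
Tool frame: the origin (TCP) lies at the very end of the fingers, on their centre line; the grasp point (between the pads) lies 19 mm behind it; z points along the fingers, y is the direction in which the jaws open and shut (so a half turn about z gives the same grasp; the last joint's range is limited). The gripper opens to 88 mm and grips with 3 to 60 N. Pads are 20 mm wide; open, the fingers measure 115 mm over their backs; the gripper's body (75 mm by 178 mm) begins 61 mm behind the grasp point.
Start: joints at [1.207, 0.423, 1.63, -0, 1.089, -0.019], TCP at [211.223, 588.209, 222.675] pointing down, gripper open.
Joint ranges: [-3, 3], [-0.9, 2.11], [0.09, 2.58], [-1.31, 4.45], [0.11, 2.69], [-2.54, 2.54]. Speed limits (rad/s): [2.39, 2.39, 3.01, 3.14, 3.14, 3.14].

## Interface

Orientations are given as a rotation vector (axis times angle).
In Python, from workcell import * gives the robot as it stands.
- The arm moves only by the tool play_rows, never from a script. Its argument "plan" is text: rows parted by semicolons, each of 7 numbers parted by spaces: the finger opening in cm, from 0 to 8.78, then the shift along the tool's x, y, z in cm, then the turn, a rotation vector about the tool's x, y, z in degrees. A call has 1 to 20 rows; each row shifts and turns the commanded pose from where the row before left it, along the tool's axes as they then stand; what a row does not reach is not made up. A row lasts 1/8 s, in which the tool goes at most 62.5 mm and 10.7 degrees, less where a joint would pass 70% of its speed; a pose out of reach is approached as far as the arm can. A call is refused whole if a number of a shift passes 6.25 or a number of a turn 10.7, either way. A call with a gripper value outside its range is refused whole. The fingers move at their own pace and stop on an object; the grip force is fixed at half the most. Time passes only in rows, so rows that do not move let the fingers close. It gives the time, the measured TCP pose, the force and the opening at its end, in the units of the state.
- get_obs(): the state, without advancing time (a new reading comes with each control period).
- get_image(name): name is "scene" or "top" or "wrist"; returns a dict with "pixels" (420x560x3 uint8, red, green, blue), "range_z" (420x560 float32, mm along the optical axis (not along the pixel's ray), 0 where there is no reading), "fx", "fy", "cx", "cy" (pixels), "distortion" ([k1, k2, p1, p2, k3] as OpenCV has them; the pictures are not rectified), "eye" and "attitude" of the camera in the world. Camera axes: x right, y down, z forward; pixel columns grow to the right and rows downward; lengths in mm; the calibration is good to about 2 mm. A picture is of the moment at which its call begins.
- close_job(): hands the job in, once; it reports no verdict.
The state is a dict: "t": time; "qpos": joint angles; "qvel": joint speeds; "joint_torque": joint torques, N m; "ee_pos": TCP position; "orientation": TCP orientation; "ft_force": force on the tool from outside, world axes, zero at the start; "moment": the same for the moment, N m; "width": finger opening in mm.
Only numpy, scipy, OpenCV 4.12 (cv2) and the standard library are available. Lean on these libraries where they do the work, as an engineer would, in place of code of your own. Each camera call takes 0.05 s, during which the arm holds its last target. There are 200 camera calls.

## Working session

There is one attempt and no reset: what is moved stays moved. The work goes in short steps, Python scripts to look and compute and a tool call to move; the robot and the scene stay as the last step left them, time stands still between calls to the robot, and variables do not carry over. Pictures are saved under pics/ and viewed, about 8 in all and at most 12, crops included, and the job is handed in when it is done.

Besides the shell and the picture viewer there is one more tool, called as name(argument=value, ...) on one line, values as JSON. play_rows: Moves the arm, as the interface text tells. Its arguments: {"type":"object","properties":{"plan":{"type":"string"}},"required":["plan"]}

```bash
mkdir -p pics; ls
python3 - <<'E'
from workcell import *
import cv2,numpy as np
o=get_obs();print({k:np.round(v,3) for k,v in o.items()})
for n in("scene","top"):
    im=get_image(n);cv2.imwrite(f"pics/{n}1.png",im["pixels"][:,:,::-1]);np.savez(f"{n}1.npz",**im)
    print(n,im["fx"],im["cx"],im["cy"],im["distortion"],im["eye"],im["attitude"])
E
```

```text
pics
{'t': np.float64(0.0), 'qpos': array([ 1.207,  0.424,  1.631, -0.   ,  1.089, -0.019]), 'qvel': array([ 0.001, -0.001, -0.001,  0.001,  0.001,  0.   ]), 'joint_torque': array([-1.0000e-03, -5.4463e+01, -2.7366e+01,  6.4000e-02,  2.3000e-02,
       -0.0000e+00]), 'ee_pos': array([211.031, 587.723, 221.908]), 'orientation': array([-5.390e-01, -3.095e+00,  2.000e-03]), 'ft_force': array([ 0.132,  0.402, -0.218]), 'moment': array([0.02 , 0.037, 0.017]), 'width': np.float64(87.725)}
scene 493.45044548539806 288.8767673690547 214.1549477875981 [-0.13505032  0.          0.          0.          0.        ] [1283.26617216 -483.23038217 1689.61234007] [-2.33745066 -1.22346948  0.33143172]
top 413.44471966671887 282.251838533356 216.9638244825332 [-0.05653989  0.          0.          0.          0.        ] [ 374.14715457   40.4396696  1314.06121683] [-2.1637222   2.10289589 -0.21791992]
```

View pics/scene1.png

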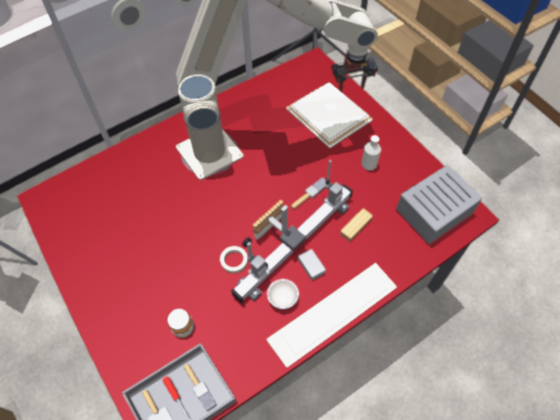

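View pics/top1.png

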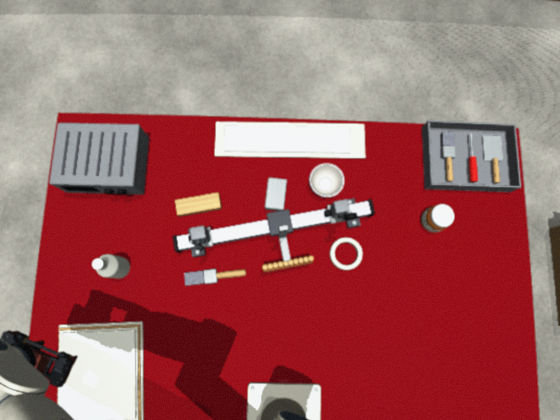

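The roller switch is at the right end in the top view (about 350,212), which is -y. The plain rod is at the left end (about 198,237), which is +y. Next I fit the rail from the depth cloud.

```bash
cat > h.py <<'E'
import numpy as np,cv2
from scipy.spatial.transform import Rotation as R
def cloud(im):
    K=np.array([[im["fx"],0,im["cx"]],[0,im["fy"],im["cy"]],[0,0,1.]])
    h,w=im["range_z"].shape
    uv=np.stack(np.meshgrid(np.arange(w),np.arange(h)),-1).reshape(-1,1,2).astype(float)
    n=cv2.undistortPoints(uv,K,np.array(im["distortion"]))[:,0]
    z=im["range_z"].reshape(-1,1)
    P=np.hstack([n*z,z])@R.from_rotvec(im["attitude"]).as_matrix().T+im["eye"]
    P[z[:,0]<=0]=np.nan
    return P.reshape(h,w,3)
E
cat > m.py <<'E'
from h import *
for n in("top","scene"):
    im=np.load(n+"1.npz");P=cloud(im).reshape(-1,3);C=im["pixels"].reshape(-1,3).astype(int)
    box=(P[:,0]>250)&(P[:,0]<800)&(P[:,1]>-350)&(P[:,1]<380)
    t=P[box&(abs(P[:,2])<8)];print(n,"table z",np.median(t[:,2]))
    s=box&(abs(P[:,2]-65)<8)&(C.min(1)>110)
    q=P[s];
    # robust keep: near line
    for _ in range(4):
        c,d=q.mean(0),np.linalg.svd(q[:,:2]-q[:,:2].mean(0),full_matrices=False)[2][0]
        d=d*np.sign(d[1]);nn=np.array([d[1],-d[0]])
        q=q[abs((q[:,:2]-c[:2])@nn)<30]
    (a,b),wh,ang=cv2.minAreaRect(q[:,:2].astype(np.float32))
    print("rail",len(q),"c",c.round(1),"rect",a,b,wh,ang,"yaw",np.arctan2(-d[0],d[1]))
    o=np.array([a,b])
    L=np.c_[(P[:,:2]-o)@nn,(P[:,:2]-o)@d,P[:,2]]
    near=box&(abs(L[:,0])<90)&(abs(L[:,1])<330)
    print("rail z",np.median(q[:,2]), "x lim",np.percentile((q[:,:2]-o)@nn,[2,98]),"y lim",np.percentile((q[:,:2]-o)@d,[.5,99.5]))
    h=L[near&(abs(L[:,2]-163)<8)]
    for sg in(1,-1):
        g=h[(h[:,1]*sg>150)];print("housing",sg,len(g),np.median(g,0).round(1),np.ptp(g,0).round(1))
    hi=L[near&(L[:,2]>185)]
    for sg in(1,0,-1):
        g=hi[(abs(hi[:,1]-sg*210)<70)];print("high",sg,len(g));print(g[np.argsort(-g[:,2])][:14].round(0).tolist())
E
python3 m.py
```

```text
top table z 0.45339512324494535
rail 1691 c [580.5  54.5  65.4] rect 582.1737670898438 42.753936767578125 (52.134830474853516, 602.0130615234375) 12.45556354522705 yaw 0.21726322073468102
rail z 65.54864670685197 x lim [-18.68307477  21.34169701] y lim [-298.8370938   299.24411466]
housing 1 224 [  0.7 218.7 163. ] [68.8 41.7 15.7]
housing -1 209 [   0.5 -195.   163.1] [57.7 42.6 15.3]
high 1 36
[[-36.0, 220.0, 296.0], [-39.0, 221.0, 295.0], [-39.0, 218.0, 294.0], [-36.0, 218.0, 294.0], [-40.0, 222.0, 290.0], [-37.0, 224.0, 290.0], [-41.0, 220.0, 290.0], [-36.0, 216.0, 289.0], [-38.0, 217.0, 288.0], [-40.0, 218.0, 285.0], [-37.0, 216.0, 277.0], [-41.0, 222.0, 277.0], [-39.0, 217.0, 276.0], [-41.0, 220.0, 274.0]]
high 0 68
[[-40.0, -12.0, 255.0], [-39.0, -20.0, 255.0], [-40.0, -23.0, 254.0], [-39.0, -18.0, 254.0], [-43.0, -14.0, 254.0], [-37.0, -23.0, 254.0], [-36.0, -7.0, 253.0], [-45.0, -11.0, 252.0], [-40.0, -15.0, 252.0], [-38.0, -15.0, 252.0], [-35.0, -13.0, 252.0], [-37.0, -13.0, 252.0], [-39.0, -10.0, 251.0], [-44.0, -9.0, 251.0]]
high -1 98
[[-47.0, -193.0, 265.0], [-46.0, -19
[... 1000 characters left out ...]
.0, 220.0, 265.0]]
high 0 74
[[-45.0, -24.0, 258.0], [-44.0, -16.0, 256.0], [-41.0, -18.0, 254.0], [-48.0, -16.0, 252.0], [-43.0, -12.0, 252.0], [-40.0, -14.0, 252.0], [-38.0, -12.0, 252.0], [-42.0, -27.0, 252.0], [-37.0, -22.0, 251.0], [-43.0, -21.0, 250.0], [-40.0, -24.0, 250.0], [-41.0, -19.0, 250.0], [-48.0, -26.0, 250.0], [-46.0, -18.0, 249.0]]
high -1 104
[[-46.0, -199.0, 270.0], [-39.0, -197.0, 264.0], [-46.0, -204.0, 263.0], [-39.0, -202.0, 263.0], [-44.0, -197.0, 263.0], [-44.0, -202.0, 263.0], [-42.0, -199.0, 263.0], [-42.0, -194.0, 262.0], [-47.0, -199.0, 262.0], [-52.0, -203.0, 262.0], [-37.0, -190.0, 262.0], [-47.0, -194.0, 262.0], [-37.0, -209.0, 261.0], [-50.0, -201.0, 261.0]]
```

play_rows(plan="0 0 0 -3 0 0 9.65;0 0 0 -3 0 0 9.65;0 0 0 -3 0 0 9.65;0 0 0 -3 0 0 9.65;0 0 0 -3 0 0 9.65;0 0 0 -3 0 0 9.65;0 -5.33 1.44 0 0 0 0;0 -5.33 1.44 0 0 0 0;0 -5.33 1.44 0 0 0 0;0 -5.33 1.44 0 0 0 0;0 -5.33 1.44 0 0 0 0;0 -5.33 1.44 0 0 0 0;0 -5.33 1.44 0 0 0 0;0 -5.33 1.44 0 0 0 0;0 -5.33 1.44 0 0 0 0;0 -5.33 1.44 0 0 0 0;0 -5.33 1.44 0 0 0 0;0 -5.33 1.44 0 0 0 0;0 -5.33 1.44 0 0 0 0;0 -5.33 1.44 0 0 0 0")

```text
t: 2.6
ee_pos: [568.1, -99.4, 402.4]
orientation: [-1.97, -2.447, 0.0]
ft_force: [0.8, 0.2, 0.5]
width: 0.4
```

play_rows(plan="0 0 0 0 0 0 0;0 0 0 0 0 0 0")

```text
t: 2.85
ee_pos: [567.2, -97.4, 402.1]
orientation: [-1.97, -2.446, 0.001]
ft_force: [-1.2, 0.4, -0.2]
width: 0.3
```

```bash
cat > st.py <<'E'
from workcell import *
from h import *
o=np.array([582.5,43.5]);yw=.216
def st():
    s=get_obs();p=np.array(s["ee_pos"]);c,n=np.cos(yw),np.sin(yw)
    M=R.from_rotvec(s["orientation"]).as_matrix()
    d=p[:2]-o;f=np.array(s["ft_force"])
    print("t",s["t"],"local",np.round([d@[c,n],d@[-n,c],p[2]],1),"toolx yaw err deg",np.round(np.degrees(np.arctan2(M[1,0],M[0,0])-yw-np.pi/2),2),"tilt",M[2].round(3),"F local",np.round([f[:2]@[c,n],f[:2]@[-n,c],f[2]],2),"w",s["width"],"q",np.round(s["qpos"],2))
E
python3 - <<'E'
from st import *
st()
im=get_image("wrist");cv2.imwrite("pics/w1.png",im["pixels"][:,:,::-1]);np.savez("wrist1.npz",**im)
P=cloud(im).reshape(-1,3);c,n=np.cos(yw),np.sin(yw)
L=np.c_[(P[:,:2]-o)@[c,n],(P[:,:2]-o)@[-n,c],P[:,2]]
for nm,lo,hi,y0 in(("roller",240,275,-205),("housing",155,170,-205),("striker",243,256,-15)):
    g=L[(L[:,2]>lo)&(L[:,2]<hi)&(abs(L[:,1]-y0)<40)&(abs(L[:,0]+20)<60)]
    if len(g):print(nm,len(g),np.percentile(g,[3,50,97],axis=0).round(1).tolist())
E
```

```text
t 2.85 local [ -45.2 -134.4  402.1] toolx yaw err deg -0.07 tilt [ 0.001 -0.001 -1.   ] F local [-1.06  0.61 -0.17] w 0.30695761188097814 q [-0.19  0.2   1.53  0.    1.41 -0.41]
roller 22 [[-50.2, -177.4, 241.6], [-47.1, -177.0, 244.5], [-42.6, -176.5, 248.6]]
housing 1012 [[-27.8, -211.8, 156.1], [-1.4, -192.4, 162.6], [18.2, -174.2, 164.4]]
striker 391 [[-47.9, -24.6, 247.9], [-41.7, -14.1, 250.0], [-35.4, -4.3, 251.3]]
```

play_rows(plan="0 0 0 3.7 0 0 0;0 0 0 3.7 0 0 0;0 0 0 3.7 0 0 0;0 0 0 3.7 0 0 0;0 0 0 3.7 0 0 0;0 -1 0 0 0 0 0;0 -1 0 0 0 0 0;0 -1 0 0 0 0 0;0 -1 0 0 0 0 0;0 -1 0 0 0 0 0;0 -1 0 0 0 0 0;0 0 0 0 0 0 0;0 0 0 0 0 0 0")

```text
t: 4.53
ee_pos: [580.4, -156.2, 217.6]
orientation: [-1.97, -2.447, 0.0]
ft_force: [-1.2, -0.3, 1.0]
width: 0.4
```

```bash
cat > look.py <<'E'
import sys
from st import *
st();tag,yl,yh=sys.argv[1],float(sys.argv[2]),float(sys.argv[3])
c,n=np.cos(yw),np.sin(yw);tiles=[]
K=lambda im:np.array([[im["fx"],0,im["cx"]],[0,im["fy"],im["cy"]],[0,0,1.]])
for nm in("scene","top","wrist"):
    im=get_image(nm);np.savez(tag+nm+".npz",**im);a=im["pixels"][:,:,::-1]
    if nm!="wrist":
        l=np.array([-42,(yl+yh)/2,210.]);w=np.array([o[0]+l[0]*c-l[1]*n,o[1]+l[0]*n+l[1]*c,l[2]])
        Rw=R.from_rotvec(im["attitude"]).as_matrix().T
        uv=cv2.projectPoints(w[None],cv2.Rodrigues(Rw)[0],-Rw@im["eye"],K(im),np.array(im["distortion"]))[0][0,0].astype(int)
        a=a[max(uv[1]-45,0):uv[1]+45,max(uv[0]-45,0):uv[0]+45];a=cv2.resize(a,(360,360),interpolation=cv2.INTER_CUBIC)
        tiles.append(a)
    P=cloud(im).reshape(-1,3);L=np.c_[(P[:,:2]-o)@[c,n],(P[:,:2]-o)@[-n,c],P[:,2]]
    for z in range(170,300,15):
        g=L[(abs(L[:,2]-z)<7.5)&(L[:,1]>yl)&(L[:,1]<yh)&(abs(L[:,0]+42)<14)]
        if len(g)>1:print(nm,z,len(g),np.percentile(g[:,1],[5,50,95]).round(0))
cv2.imwrite(f"pics/{tag}.png",np.hstack(tiles))
E
python3 look.py r1 -260 -150
```

```text
t 4.525 local [ -44.9 -194.6  217.6] toolx yaw err deg -0.04 tilt [ 0. -0. -1.] F local [-1.19 -0.03  0.97] w 0.424995935839733 q [-0.28  0.39  1.69  0.    1.06 -0.5 ]
scene 170 6 [-208. -203. -197.]
scene 185 7 [-213. -209. -201.]
scene 200 6 [-216. -210. -206.]
scene 215 10 [-220. -212. -192.]
scene 230 22 [-235. -216. -199.]
scene 245 36 [-240. -224. -207.]
scene 260 30 [-236. -225. -213.]
wrist 170 114 [-197. -195. -193.]
wrist 185 85 [-201. -199. -197.]
wrist 200 47 [-204. -202. -201.]
wrist 215 101 [-183. -181. -181.]
wrist 230 406 [-183. -181. -181.]
wrist 245 636 [-195. -181. -181.]
wrist 260 518 [-228. -215. -181.]
wrist 275 106 [-202. -183. -181.]
wrist 290 40 [-200. -197. -194.]
```

View pics/r1.png

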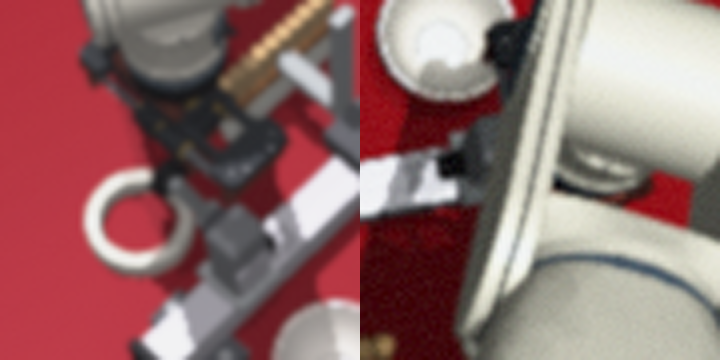

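In the left half of the crop the finger meets the roller at about (165,180) and the arm leans outward at about 0.29 rad. I push 32 mm further, to about 0.65 rad, and hold.

play_rows(plan="0 -0.8 0 0 0 0 0;0 -0.8 0 0 0 0 0;0 -0.8 0 0 0 0 0;0 -0.8 0 0 0 0 0;0 0 0 0 0 0 0;0 0 0 0 0 0 0;0 0 0 0 0 0 0;0 0 0 0 0 0 0;0 0 0 0 0 0 0;0 0 0 0 0 0 0;0 0 0 0 0 0 0;0 0 0 0 0 0 0;0 0 0 0 0 0 0;0 0 0 0 0 0 0")

```text
t: 6.42
ee_pos: [586.7, -187.1, 217.4]
orientation: [-1.969, -2.446, 0.001]
ft_force: [-1.8, 4.9, -3.0]
width: 0.4
```

```bash
python3 look.py r2 -290 -150
```

```text
t 6.425 local [ -45.3 -226.2  217.4] toolx yaw err deg -0.03 tilt [ 0.001 -0.001 -1.   ] F local [-0.73  5.21 -3.04] w 0.4122404352946573 q [-0.33  0.42  1.65  0.    1.07 -0.54]
scene 170 2 [-222. -221. -221.]
scene 185 8 [-231. -222. -217.]
scene 200 10 [-249. -235. -227.]
scene 215 12 [-268. -256. -239.]
scene 230 34 [-270. -253. -234.]
scene 245 33 [-266. -254. -235.]
top 170 8 [-211. -207. -203.]
wrist 170 224 [-216. -206. -201.]
wrist 185 243 [-222. -217. -212.]
wrist 200 204 [-232. -227. -222.]
wrist 215 114 [-221. -213. -213.]
wrist 230 420 [-215. -213. -213.]
wrist 245 688 [-261. -213. -213.]
wrist 260 238 [-215. -213. -213.]
wrist 275 104 [-233. -215. -213.]
wrist 290 40 [-232. -228. -226.]
```

View pics/r2.png

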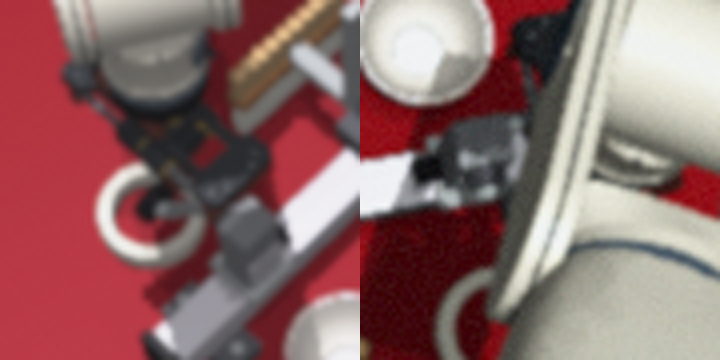

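The arm leans about 0.61 rad (wrist depth slope 0.70) and was held for about 1.4 s, so it is clearly tripped. Next I release it gently, lift, and check.

play_rows(plan="0 0.9 0 0 0 0 0;0 0.9 0 0 0 0 0;0 0.9 0 0 0 0 0;0 0.9 0 0 0 0 0;0 0.9 0 0 0 0 0;0 0.9 0 0 0 0 0;0 0.9 0 0 0 0 0;0 0.9 0 0 0 0 0;0 0.9 0 0 0 0 0;0 0.9 0 0 0 0 0;0 0 0 -3.7 0 0 0;0 0 0 -3.7 0 0 0;0 0 0 -3.7 0 0 0;0 0 0 -3.7 0 0 0;0 0 0 -3.7 0 0 0;0 0 0 0 0 0 0")

```text
t: 8.57
ee_pos: [569.4, -99.6, 405.9]
orientation: [1.966, 2.443, 0.004]
ft_force: [-0.1, 0.1, -0.1]
width: 0.6
```

```bash
python3 look.py r3 -290 -150
```

```text
t 8.575 local [ -43.5 -136.9  405.9] toolx yaw err deg -0.03 tilt [-0.002  0.006 -1.   ] F local [-0.03  0.11 -0.13] w 0.5624920683291517 q [-0.19  0.19  1.53  0.    1.41 -0.41]
scene 170 8 [-202. -199. -191.]
scene 185 7 [-204. -198. -191.]
scene 200 7 [-203. -198. -192.]
scene 215 5 [-203. -201. -197.]
scene 230 12 [-203. -200. -186.]
scene 245 28 [-213. -202. -184.]
scene 260 40 [-210. -197. -183.]
scene 275 2 [-204. -202. -201.]
wrist 170 17 [-188. -187. -187.]
wrist 185 18 [-188. -187. -187.]
wrist 200 23 [-189. -188. -187.]
wrist 215 13 [-188. -187. -187.]
wrist 245 51 [-178. -177. -177.]
```

play_rows(plan="0 4.95 -0.04 0 0 0 0;0 4.95 -0.04 0 0 0 0;0 4.95 -0.04 0 0 0 0;0 4.95 -0.04 0 0 0 0;0 4.95 -0.04 0 0 0 0;0 4.95 -0.04 0 0 0 0;0 0 0 0 0 0 0;0 0 0 0 0 0 0")

```text
t: 9.72
ee_pos: [501.9, 189.7, 401.5]
orientation: [-1.968, -2.448, 0.003]
ft_force: [-0.2, 0.6, 0.2]
width: 0.4
```

```bash
python3 look.py p1 180 260; python3 -c "
import numpy as np
print(np.load('p1wrist.npz')['eye'])"
```

```text
t 9.725 local [-47.4 160.1 401.5] toolx yaw err deg 0.01 tilt [-0.001 -0.002 -1.   ] F local [-0.04  0.6   0.22] w 0.3927700389164488 q [ 0.34  0.13  1.61 -0.    1.4   0.12]
scene 170 15 [210. 216. 230.]
scene 185 8 [210. 217. 220.]
scene 200 6 [217. 218. 220.]
scene 215 4 [216. 218. 221.]
scene 230 6 [215. 219. 222.]
scene 245 3 [215. 218. 220.]
scene 260 8 [213. 217. 223.]
scene 275 6 [214. 219. 223.]
scene 290 7 [217. 218. 222.]
wrist 170 108 [214. 226. 230.]
wrist 200 2 [220. 222. 224.]
wrist 215 2 [223. 224. 225.]
wrist 230 3 [221. 222. 224.]
wrist 260 4 [224. 225. 225.]
wrist 275 4 [222. 224. 225.]
wrist 290 79 [219. 222. 225.]
[486.33924681 256.64027487 564.22034665]
```

play_rows(plan="0 0 0 3.23 0 0 0;0 0 0 3.23 0 0 0;0 0 0 3.23 0 0 0;0 0 0 3.23 0 0 0;0 0 0 3.23 0 0 0;0 1 0 0 0 0 0;0 1 0 0 0 0 0;0 1 0 0 0 0 0;0 1 0 0 0 0 0;0 1 0 0 0 0 0;0 1 0 0 0 0 0;0 1 0 0 0 0 0;0 0 0 0 0 0 0;0 0 0 0 0 0 0")

```text
t: 11.62
ee_pos: [487.2, 258.3, 241.1]
orientation: [-1.969, -2.448, 0.001]
ft_force: [-1.3, -0.9, 1.0]
width: 0.3
```

```bash
python3 look.py p2 180 290
```

```text
t 11.625 local [-47.1 230.3 241.1] toolx yaw err deg -0.02 tilt [-0. -0. -1.] F local [-1.45 -0.64  0.97] w 0.2552290787597307 q [ 0.47  0.29  1.78 -0.    1.07  0.25]
scene 170 17 [217. 223. 228.]
scene 185 9 [219. 225. 233.]
scene 200 7 [225. 231. 236.]
scene 215 7 [232. 235. 241.]
scene 230 6 [236. 240. 243.]
scene 245 18 [218. 233. 248.]
scene 260 27 [217. 224. 249.]
scene 275 18 [218. 223. 256.]
scene 290 13 [217. 220. 237.]
wrist 170 245 [223. 232. 236.]
wrist 185 12 [231. 235. 238.]
wrist 200 11 [237. 239. 242.]
wrist 215 18 [239. 243. 245.]
wrist 230 21 [244. 246. 248.]
wrist 245 243 [241. 243. 250.]
wrist 260 496 [232. 243. 253.]
wrist 275 480 [241. 243. 258.]
wrist 290 516 [242. 257. 261.]
```

View pics/p2.png

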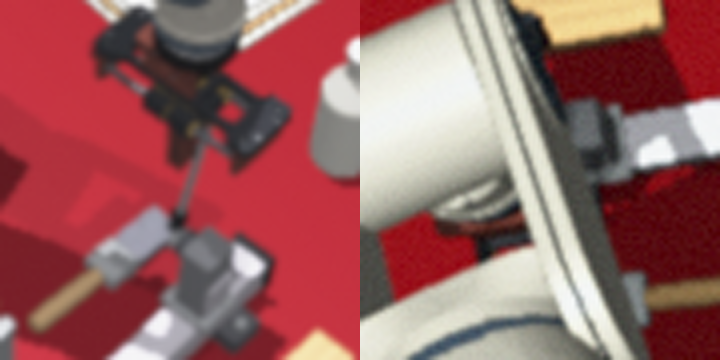

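The left crop shows the rod leaning outward against the finger, at about (200,140). The slope is roughly 0.3. I push 43 mm further.

play_rows(plan="0 0.86 0 0 0 0 0;0 0.86 0 0 0 0 0;0 0.86 0 0 0 0 0;0 0.86 0 0 0 0 0;0 0.86 0 0 0 0 0;0 0 0 0 0 0 0;0 0 0 0 0 0 0;0 0 0 0 0 0 0;0 0 0 0 0 0 0;0 0 0 0 0 0 0;0 0 0 0 0 0 0;0 0 0 0 0 0 0;0 0 0 0 0 0 0;0 0 0 0 0 0 0;0 0 0 0 0 0 0")

```text
t: 13.65
ee_pos: [478.2, 300.4, 241.2]
orientation: [1.97, 2.447, 0.0]
ft_force: [-2.3, -1.5, 3.9]
width: 0.4
```

```bash
python3 look.py p3 180 330
```

```text
t 13.65 local [-46.8 273.3 241.2] toolx yaw err deg -0.03 tilt [-0.  0. -1.] F local [-2.52 -0.98  3.93] w 0.387716106605037 q [ 0.54  0.31  1.75 -0.    1.08  0.32]
scene 170 20 [223. 231. 241.]
scene 185 10 [232. 243. 249.]
scene 200 11 [247. 252. 262.]
scene 215 8 [258. 263. 274.]
scene 230 10 [266. 273. 281.]
scene 245 16 [263. 277. 286.]
scene 260 27 [261. 273. 298.]
scene 275 17 [262. 267. 290.]
scene 290 17 [260. 264. 271.]
top 170 38 [224. 232. 239.]
top 185 14 [240. 246. 252.]
top 200 12 [252. 256. 260.]
top 215 3 [259. 261. 261.]
wrist 215 2 [269. 270. 271.]
wrist 230 23 [273. 279. 282.]
wrist 245 357 [284. 286. 292.]
wrist 260 838 [281. 287. 307.]
wrist 275 477 [284. 286. 304.]
wrist 290 170 [284. 285. 287.]
```

View pics/p3.png

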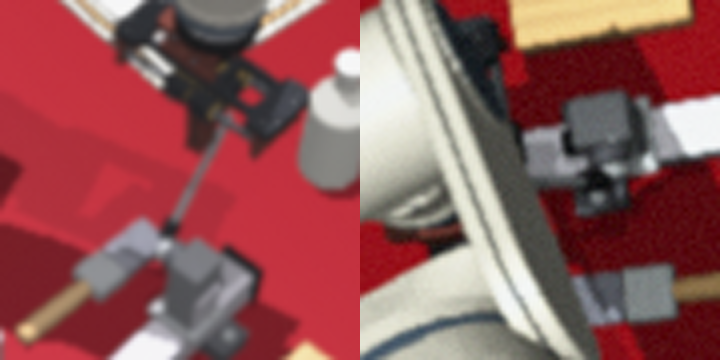

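The rod leans about 0.6 rad (slope about 0.68) and was held for more than 1.2 s. I release it and lift.

play_rows(plan="0 -0.95 0 0 0 0 0;0 -0.95 0 0 0 0 0;0 -0.95 0 0 0 0 0;0 -0.95 0 0 0 0 0;0 -0.95 0 0 0 0 0;0 -0.95 0 0 0 0 0;0 -0.95 0 0 0 0 0;0 -0.95 0 0 0 0 0;0 -0.95 0 0 0 0 0;0 -0.95 0 0 0 0 0;0 -0.95 0 0 0 0 0;0 -0.95 0 0 0 0 0;0 0 0 -3.5 0 0 0;0 0 0 -3.5 0 0 0;0 0 0 -3.5 0 0 0;0 0 0 -3.5 0 0 0;0 0 0 -3.5 0 0 0;0 0 0 0 0 0 0;0 0 0 0 0 0 0")

```text
t: 16.18
ee_pos: [502.1, 188.7, 415.2]
orientation: [-1.969, -2.447, 0.002]
ft_force: [-0.7, 0.4, -0.3]
width: 0.3
```

```bash
python3 look.py p4 180 290
python3 - <<'E'
from h import *
for a,b in(("scene1.npz","p4scene.npz"),):
    A,B=np.load(a),np.load(b)
    d=np.abs(A["pixels"].astype(int)-B["pixels"]).max(2).astype(np.uint8)
    cv2.imwrite("pics/fin.png",np.hstack([cv2.resize(x[140:320,200:400],(390,351)) for x in(A["pixels"][:,:,::-1],B["pixels"][:,:,::-1])]))
    P=cloud(B).reshape(-1,3);c,n=np.cos(.216),np.sin(.216);o=[582.5,43.5]
    L=np.c_[(P[:,:2]-o)@[c,n],(P[:,:2]-o)@[-n,c],P[:,2]]
    g=L[(L[:,2]>235)&(L[:,2]<256)&(abs(L[:,1]+15)<30)&(abs(L[:,0]+42)<14)];print("striker",len(g),np.median(g,0))
E
```

```text
t 16.175 local [-47.4 159.  415.2] toolx yaw err deg -0.04 tilt [-0.    -0.001 -1.   ] F local [-0.63  0.55 -0.27] w 0.29685893319921497 q [ 0.34  0.12  1.59 -0.    1.43  0.12]
scene 170 14 [211. 217. 227.]
scene 185 8 [211. 218. 222.]
scene 200 6 [216. 219. 223.]
scene 215 6 [215. 218. 223.]
scene 230 4 [215. 219. 220.]
scene 245 5 [216. 218. 221.]
scene 260 4 [214. 218. 224.]
scene 275 8 [214. 217. 224.]
scene 290 6 [217. 218. 223.]
top 170 4 [216. 219. 222.]
wrist 170 104 [215. 225. 230.]
wrist 185 3 [221. 222. 224.]
wrist 215 2 [224. 224. 225.]
wrist 245 5 [221. 223. 225.]
wrist 260 2 [222. 223. 225.]
wrist 275 3 [224. 224. 225.]
wrist 290 70 [218. 221. 225.]
striker 26 [-36.31232975 -17.9544442  249.70067539]
```

View pics/fin.png

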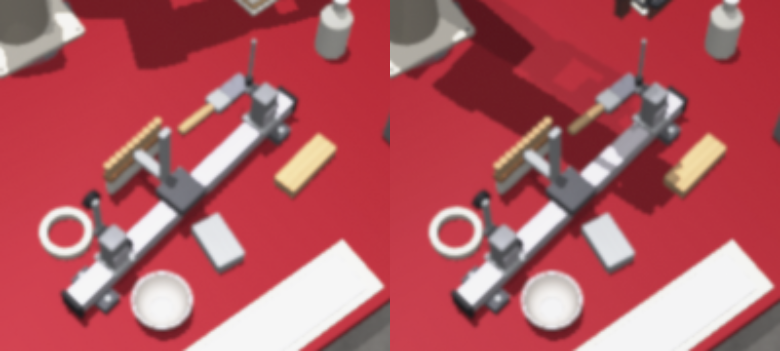

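Both views match: the two arms are upright, and the carriage and the loose things have not moved. The robot is clear, so I hand the job in.

```bash
python3 -c "
from workcell import *
print(close_job())"
```

```text
the job is handed in; nothing more can be done
None
```

Both end switches were pushed outward past their trip angle, roller first and then the plain rod. The job was handed in at about 16 s of the 58 s allowed; no verdict is reported back.

| Switch | Rail end | Lean reached | Trips at | Hard stop | Held |
|---|---|---|---|---|---|
| Roller | -y | about 0.61 rad | 0.45 rad | 1.25 rad | about 1.4 s |
| Plain rod | +y | about 0.6 rad | 0.45 rad | 1.25 rad | more than 1.2 s |

I released each arm gently and then lifted the gripper well clear.

- **Arms:** depth readings after release showed each one upright again, the roller at about y -200 mm and the rod at about y +219 mm along the rail.
- **Carriage and loose things:** the before and after scene pictures look the same. The striker read about y -18 mm at the end, against -14 to -18 mm at the start, which is within the noise.
- **Robot:** the gripper is well above everything, and the force reading is about zero.

Two caveats. The lean angles come from depth slopes, so they could be off by about 0.05 rad. The force readings were too noisy to confirm the 2–3 N spring load: while I held the rod, the sideways reading was only about 1 N. No check failed.

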